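Stopper a tube, draw it from the rack and hold it aslant

ROBOT

A 7-joint arm with a two-finger parallel gripper is mounted at the origin on the work surface. World frame = base frame: x ahead of the robot, y to its left, z up, the work surface at z = 0. Lengths are in mm, angles in rad, forces in N, time in s.
With the tool pointing down it reaches from about 425 to 825 mm from the base axis. Payload 3.6 kg.
Tool frame: the origin (TCP) lies at the very end of the fingers, on their centre line; the grasp point (between the pads) lies robot.tcp_to_grasp behind it (robot.tcp_to_grasp is the distance from the TCP to the grasp point, in mm); z points along the fingers, y is the direction in which the jaws open and shut (so a half turn about z gives the same grasp; the last joint's range is limited). The gripper opens to 85 mm and grips with 20 to 120 N. Pads are 22 mm wide; open, the fingers measure 114 mm over their backs; the gripper's body (76 mm by 85 mm) begins 54 mm behind the grasp point. The pads swing forward as they close: fully open they stand 13 mm farther back than shut.
Start: joints at [1.296, 0.615, -0.013, 1.423, 0.008, 1.103, -0.04], TCP at [159.44, -630.112, 231.297] pointing down, gripper open.
Joint ranges: [-3.12, 3.12], [-0.3, 2.06], [-1.34, 1.32], [0.26, 2.42], [-1.36, 4.5], [0.01, 1.98], [-2.84, 2.84]. Speed limits (rad/s): [2.79, 2.79, 3.14, 3.14, 3.14, 3.14, 3.14].

INTERFACE

Orientations are given as a unit quaternion [x, y, z, w].
In Python, from cell import status, eyes, robot gives the robot as it stands.
- The arm moves only by the tool carry_out, never from a script. Its argument "plan" is a list of rows, each a list of 5 numbers: the opening, from 0 (shut) to 1 (fully open), then the shift along the tool's x, y, z in mm, then the turn about the tool's z in degrees. In form: [[claw, dx, dy, dz, yaw], ...]. A call has 1 to 5 rows; each row is the pose to reach, as a shift and turn from the pose commanded when the call began, along the tool's axes at that moment; what a row does not reach only later rows make up. A row lasts 1/10 s, in which the tool goes at most 50 mm and 8.59 degrees, less where a joint would pass 70% of its speed; a pose out of reach is approached as far as the arm can. A call with a gripper value outside its range is refused whole. The fingers move at their own pace and stop on an object; "newtons" is the grip in N (left out, the last holds). Time passes only in rows, so rows that repeat a pose let the fingers close. It gives the time, the measured TCP pose, the force and the opening at its end, in the units of the state.
- status.observe(): the state, without advancing time (a new reading comes with each control period).
- eyes.snapshot(name): name is "scene" or "top" or "wrist"; returns a dict with "color" (400x640x3 uint8, blue, green, red), "camera_matrix" (3x3 intrinsics, pixels), "eye" and "orientation" of the camera in the world; the wrist camera has in their place "hand_eye" (4x4, takes a point from camera to tool coordinates, whose origin is the TCP and whose axes are the flange's). Camera axes: x right, y up, looking along -z (the intrinsics and any distortion apply to the point x, -y, -z); pixel columns grow to the right and rows downward; lengths in mm; the calibration is good to about 2 mm. A picture is of the moment at which its call begins: read the wrist's pose just before it. There is no depth.
- robot.close_job(): hands the job in, once; it reports no verdict.
The state is a dict: "time": time; "q": joint angles; "joint_velocities": joint speeds; "tau": joint torques, N m; "tcp_pos": TCP position; "tcp_rot": TCP orientation; "ft_force": force on the tool from outside, world axes, zero at the start; "moment": the same for the moment, N m; "opening": finger opening in mm.
Only numpy, scipy, OpenCV 4.12 (cv2) and the standard library are available. Lean on these libraries where they do the work, as an engineer would, in place of code of your own. Each camera call takes 0.05 s, during which the arm holds its last target. There are 200 camera calls.

TASK

Close the tall open tube with the one of the three loose stoppers that fits its mouth, pushing it fully home and letting go of it while the tube still stands in the rack. Then take the tube itself, draw it out of the rack, and lean it over to a slant of about 60 degrees from upright, stopper end uppermost and stopper still in, all of it at least 15 cm above the bench. Finish while holding it there, still and with nothing but the gripper carrying it, and leave everything else where it stands.

Things in the scene. Friction and masses are not known exactly. Their poses are not given: they have to be found in the camera images.
- tall_tube: open milky plastic tube, the only tall and only open one in the rack: outer diameter 32 mm (28 at the foot), 135 mm tall, mouth 24 mm wide, wall 4 mm, about 60 g. Origin: centre of its foot; z along the tube to its mouth. Stands upright in one of the rack's three places, foot 8 mm and rim 143 mm above the bench, 1 mm loose all round; draws straight up
- mouth (a point): centre of the tall tube's mouth, at rim level (135 mm along its axis from the foot)
- foot (a point): centre of the tall tube's foot (its origin)
- rack: orange plastic tube rack, fixed to the bench: 80 mm (its x) by 200 mm (its y), top deck 61 mm above the bench, floor 8 mm; three equal holes of 34 mm in a row along its y at -60, 0 and +60 mm. Origin: centre of its underside on the bench
- stopper_mid: grey rubber push-in stopper standing on its narrow end, 42 mm tall: round tapered plug 22 mm long, flange 4 mm thick, above it a round knob 16 mm tall. Origin: centre of underside, z up. Middle size: plug 22 mm (17 at tip), flange 29, knob 22 mm across; fits the tall tube. Home: flange on the rim, origin 22 mm below rim. Loose fit (1 mm): slides out if the mouth tips below level
- stopper_small: grey rubber push-in stopper standing on its narrow end, 42 mm tall: round tapered plug 22 mm long, flange 4 mm thick, above it a round knob 16 mm tall. Origin: centre of underside, z up. Small: plug 16 mm, flange 19, knob 14 mm across; would fall into the tube
- stopper_large: grey rubber push-in stopper standing on its narrow end, 42 mm tall: round tapered plug 22 mm long, flange 4 mm thick, above it a round knob 16 mm tall. Origin: centre of underside, z up. Large: plug 36 mm (32 at its tip), flange 44, knob 30 mm across; too wide for the tube
- short_tube_a: closed milky plastic tube, outer diameter 32 mm, 86 mm tall over its grey stopper knob, standing in another place of the rack; belongs there and must stay. Origin: centre of its foot.
- short_tube_b: closed milky plastic tube, outer diameter 32 mm, 86 mm tall over its grey stopper knob, standing in another place of the rack; belongs there and must stay. Origin: centre of its foot.
- vial: small milky capped vial, 24 mm across, 50 mm tall, upright on the bench among the stoppers; leave alone. Origin: centre of its underside
- dish: flat clear round culture dish, 90 mm across, 16 mm high; leave alone. Origin: centre of its underside
- beaker: glass beaker, 80 mm across, 100 mm tall, beyond the rack; leave alone. Origin: centre of its underside
- bottle: white plastic bottle, 70 mm across, 140 mm tall, beyond the rack; leave alone. Origin: centre of its underside
- forceps: steel forceps, 136 mm long (along its x), 8 mm high, lying flat on the bench among the stoppers; leave alone. Origin: mid-length, on its underside
Things that resemble listed ones, but are neither listed nor needed, are in the scene too. What is shaped like the tall_tube but pink or red is not meant. What is shaped like the stopper_mid but yellow is not meant.

How it is judged (in metres and radians):
On the way, in this order (a step that is already met when the one before it is completed fails the run):
1. the fitting stopper is fully home in the tall tube and let go, the tube still standing in the rack (z of stopper_mid in the frame of tall_tube between 0.107 and 0.117 m and x of stopper_mid in the frame of tall_tube between -0.004 and 0.004 m and y of stopper_mid in the frame of tall_tube between -0.004 and 0.004 m and angle between the z axis of stopper_mid and the z axis of tall_tube, either way round below 0.15 rad and z of foot in the frame of rack below 0.02 m and angle between tall_tube's own z axis and vertical below 0.15 rad and distance of tall_tube from where it was at the start of the episode below 0.01 m and contact force between stopper_mid and the fingers below 0.2 N), for 0.2 s.
2. the stoppered tube is drawn clear of the rack (z of stopper_mid in the frame of tall_tube between 0.107 and 0.117 m and x of stopper_mid in the frame of tall_tube between -0.004 and 0.004 m and y of stopper_mid in the frame of tall_tube between -0.004 and 0.004 m and angle between the z axis of stopper_mid and the z axis of tall_tube, either way round below 0.15 rad and height (world z) of foot above 0.075 m), for 0.1 s.
At the end, for the whole second after the job is handed in: the tall tube is held by the fingers, leaning 45 to 75 degrees from upright with the mouth uppermost, its foot more than 140 mm above the bench, still and not touching the rack, its stopper still home (within 4 mm) (z of stopper_mid in the frame of tall_tube between 0.107 and 0.117 m and x of stopper_mid in the frame of tall_tube between -0.004 and 0.004 m and y of stopper_mid in the frame of tall_tube between -0.004 and 0.004 m and angle between the z axis of stopper_mid and the z axis of tall_tube, either way round below 0.15 rad and angle between tall_tube's own z axis and vertical between 0.79 and 1.31 rad and height (world z) of foot above 0.14 m and contact force between tall_tube and the fingers above 0.5 N and contact force between tall_tube and rack below 0.1 N and linear speed of tall_tube below 0.03 m/s and angular speed of tall_tube below 0.15 rad/s); the arm keeps its last pose, push and grip.
It fails at once if a short tube is pushed more than 40 mm or knocked over (distance of any of short_tube_a, short_tube_b from where it was at the start of the episode above 0.04 m or angle between any of short_tube_a, short_tube_b's own z axis and vertical above 0.5 rad).
It fails at once if another stopper is pushed more than 40 mm or knocked over (distance of any of stopper_small, stopper_large from where it was at the start of the episode above 0.04 m or angle between any of stopper_small, stopper_large's own z axis and vertical above 0.5 rad).
It fails at once if the vial, dish or forceps is pushed more than 40 mm or knocked over (distance of any of vial, dish, forceps from where it was at the start of the episode above 0.04 m or angle between vial's own z axis and vertical above 0.5 rad).
It fails at once if the beaker or bottle is pushed more than 40 mm or knocked over (distance of any of beaker, bottle from where it was at the start of the episode above 0.04 m or angle between any of beaker, bottle's own z axis and vertical above 0.5 rad).
It also fails if it takes over 48 s, if anything falls off the work surface, if the arm or the gripper's body presses on something with over 40 N, if the wrist force passes 120 N, or if a joint passes its speed limit or range.

## Working session

There is one attempt and no reset: what is moved stays moved. The work goes in short steps, Python scripts to look and compute and a tool call to move; the robot and the scene stay as the last step left them, time stands still between calls to the robot, and variables do not carry over. Pictures are saved under pics/ and viewed, about 8 in all and at most 12, crops included, and the job is handed in when it is done.

Besides the shell and the picture viewer there is one more tool, called after ">>>" in YAML: its name, and indented under it one key for each argument. carry_out: Moves the arm, as the interface text tells. Its arguments: {"type":"object","properties":{"plan":{"type":"array"},"newtons":{"type":"number"}},"required":["plan"]}

```bash
ls; mkdir -p pics
python3 - <<'E'
from cell import status, eyes, robot
import cv2, json
print(status.observe()); print(robot.tcp_to_grasp, [a for a in dir(robot) if a[0]!='_'])
for n in("scene","top"):
    s=eyes.snapshot(n); cv2.imwrite(f"pics/{n}0.png",s["color"]); print({k:(v.tolist() if hasattr(v,'tolist') else v) for k,v in s.items() if k!="color"})
E
```

```text
pics
{'time': 0.0, 'q': array([ 1.29648828,  0.61591955, -0.01261177,  1.4249341 ,  0.00807113,
        1.10338285, -0.04040583]), 'joint_velocities': array([0.00232199, 0.00060157, 0.00160646, 0.00190625, 0.00107168,
       0.00062813, 0.0017931 ]), 'tau': array([ 1.13670101e-04, -4.69214451e+01,  2.59005167e-01, -1.71037710e+01,
        9.89858760e-03,  9.58582648e-03,  1.56295550e-05]), 'tcp_pos': array([ 159.25517044, -629.38814727,  230.12626597]), 'tcp_rot': array([ 9.92330149e-01,  1.23609033e-01, -1.67751544e-04, -1.28631955e-03]), 'ft_force': array([ 0.71582829, -0.3000878 ,  0.711984  ]), 'moment': array([-0.00795945,  0.03068997,  0.0594537 ]), 'opening': 85.78816162844527}
18.700000000000003 ['MotionError', 'close_job', 'tcp_to_grasp']
{'camera_matrix': [[518.9885664994312, 0.0, 323.18746590439184], [0.0, 518.9885664994312, 199.15052776667434], [0.0, 0.0, 1.0]], 'eye': [1018.9198131724495, -400.67207205585714, 1009.2047622935165], 'orientation': [0.265978510624637, 0.11186813389005677, 0.3666187159203192, 0.8844951495869227]}
{'camera_matrix': [[492.109790694628, 0.0, 318.1341787682442], [0.0, 492.109790694628, 204.92957901223915], [0.0, 0.0, 1.0]], 'eye': [499.7758713101214, 22.59703713287018, 1061.2118359808462], 'orientation': [0.0267856401697084, -0.03804555285765812, -0.6995512859529585, 0.7130659602799843]}
```

View pics/scene0.png

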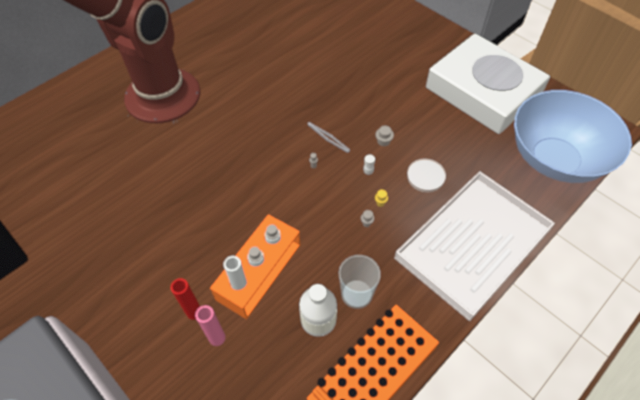

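View pics/top0.png

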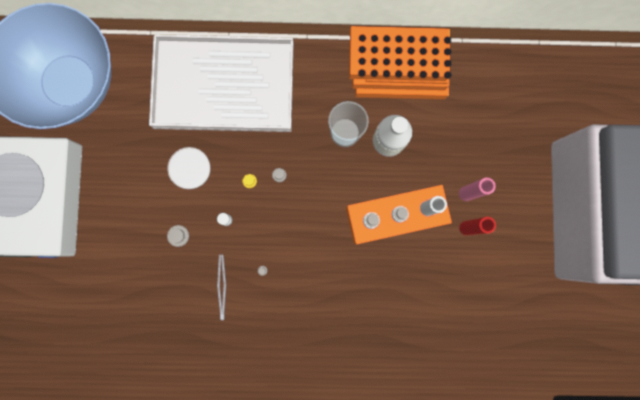

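The scene view shows the rack with the tall tube at about (235,270) and the short tubes nearer the camera. Stopper_mid is at (367,217), beside the yellow decoy at (381,198). The top view shows the tall tube's mouth at (437,205), stopper_mid at (279,175), small at (263,270) and large at (178,236).

```bash
cat > h.py <<'E'
import numpy as np, cv2
from scipy.spatial.transform import Rotation as R
from cell import status, eyes
def cam(s, st=None):
    if "hand_eye" in s:
        H=np.array(s["hand_eye"]); r=R.from_quat(st["tcp_rot"]).as_matrix()
        return np.array(st["tcp_pos"])+r@H[:3,3], r@H[:3,:3], np.array(s["camera_matrix"])
    return np.array(s["eye"]),R.from_quat(s["orientation"]).as_matrix(),np.array(s["camera_matrix"])
def ray(c,u,v):
    e,r,K=c; d=np.linalg.solve(K,[u,v,1.]); return e, r@(d*[1,-1,-1])
def onplane(c,u,v,z):
    e,d=ray(c,u,v); return e+d*(z-e[2])/d[2]
def proj(c,p):
    e,r,K=c; q=r.T@(np.array(p,float)-e); q=K@(q*[1,-1,-1]); return q[:2]/q[2]
def tri(c1,p1,c2,p2):
    A=[];b=[]
    for c,p in((c1,p1),(c2,p2)):
        e,d=ray(c,*p); d=d/np.linalg.norm(d); P=np.eye(3)-np.outer(d,d); A.append(P); b.append(P@e)
    return np.linalg.lstsq(np.vstack(A),np.hstack(b),rcond=None)[0]
E
python3 - <<'E'
from h import *
t=eyes.snapshot("top"); s=eyes.snapshot("scene"); ct,cs=cam(t),cam(s)
print("rayplane tube",onplane(ct,437,205,143),"mid",onplane(ct,279,175,42), "tri mid knob",tri(ct,(279,175),cs,(368,213)))
for n,u,v,z in(("yel",250,181,42),("small",263,270,42),("large",178,236,42),("vial",224,219,50),("bottle",399,125,140),("beaker",348,118,100),("st1",372,219,94),("st2",401,213,94)): print(n,onplane(ct,u,v,z).round(0))
hsv=cv2.cvtColor(t["color"],cv2.COLOR_BGR2HSV)
m=cv2.inRange(hsv,(8,170,180),(22,255,255)); m[:150]=0
n,l,st,ce=cv2.connectedComponentsWithStats(m); i=1+np.argmax(st[1:,4]); print(st[i])
c=max(cv2.findContours((l==i).astype(np.uint8),0,2)[0],key=cv2.contourArea)
b=cv2.boxPoints(cv2.minAreaRect(c)); print([onplane(ct,*p,61)[:2].round(0).tolist() for p in b])
a=cv2.resize(t["color"][160:260,335:465],None,fx=6,fy=6,interpolation=2)[:600]
b=cv2.resize(s["color"][200:320,200:310],None,fx=4,fy=4,interpolation=2)
cr=cv2.resize(t["color"][150:200,235:295],None,fx=6,fy=6,interpolation=2); cr2=cv2.resize(s["color"][180:235,350:400],None,fx=6,fy=6,interpolation=2)
cv2.imwrite("pics/c1.png",a)
o=np.zeros((600,760,3),np.uint8); o[:480,:440]=b;o[:300,440:440+320]=cr[:300,:320]; o[300:600,440:740]=cr2[:300,:300]; cv2.imwrite("pics/c2.png",o)
E
```

```text
rayplane tube [ 588.69267653 -214.91342593  143.        ] mid [654.82598676  90.11078775  42.        ] tri mid knob [656.65538967  92.14338748  41.28362972]
yel [641. 150.  42.]
small [457. 118.  42.]
large [524. 294.  42.]
vial [560. 200.  50.]
bottle [ 741. -143.  140.]
beaker [764. -48. 100.]
st1 [563. -99.  94.]
st2 [ 576. -156.   94.]
[ 348  185  104   59 2874]
[[593.0, -51.0], [641.0, -248.0], [561.0, -266.0], [514.0, -70.0]]
```

View pics/c1.png

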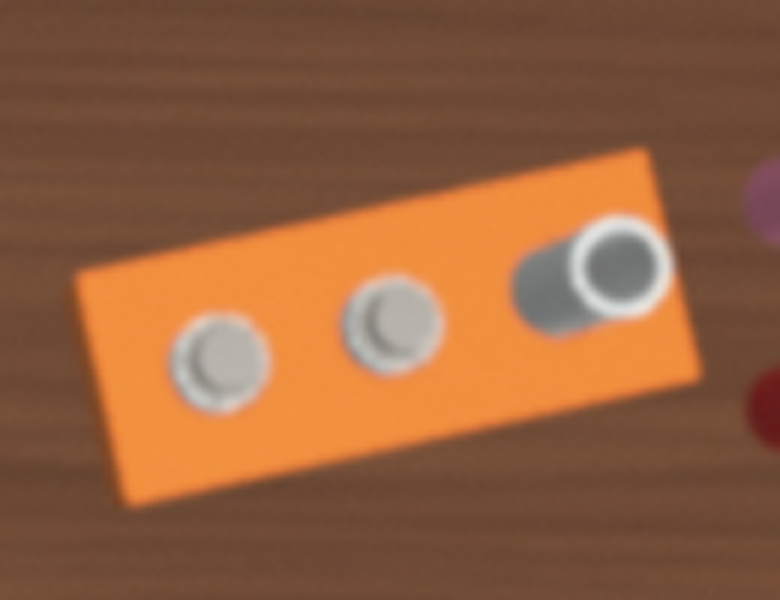

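View pics/c2.png

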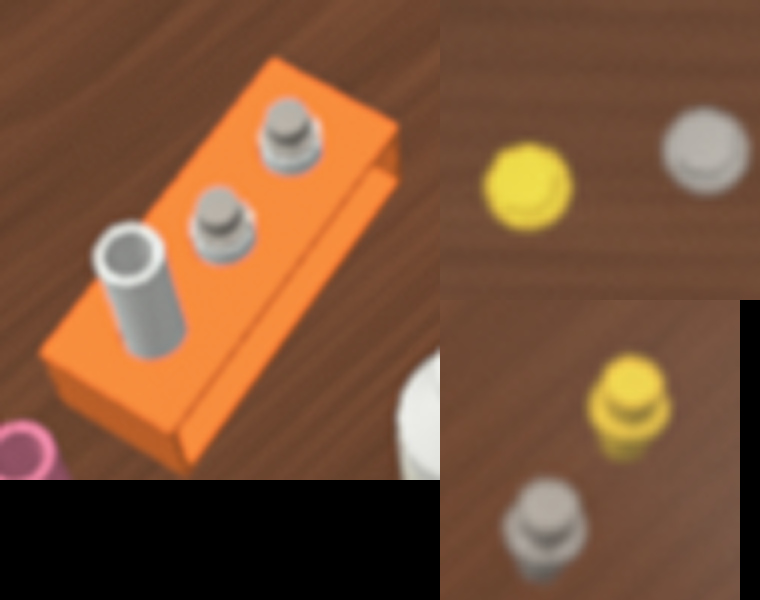

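```bash
cat >> h.py <<'E'
def shift(p, xdir=None):
    """tool-axis shift (and yaw) from the present pose to world TCP p with tool x along world angle xdir (deg)"""
    st=status.observe(); r=R.from_quat(st["tcp_rot"]).as_matrix()
    a=np.degrees(np.arctan2(r[1,0],r[0,0]))
    print("now",st["time"],st["tcp_pos"].round(1),"xdir",a.round(2),"zax",r[:,2].round(3),"F",np.array(st["ft_force"]).round(1),"op",round(st["opening"],1),"q",st["q"].round(2))
    print("shift",(r.T@(np.array(p)-st["tcp_pos"])).round(1), "yaw", None if xdir is None else round(-((xdir-a+180)%360-180),2))
E
python3 - <<'E'
from h import *
t=eyes.snapshot("top"); s=eyes.snapshot("scene"); ct,cs=cam(t),cam(s)
for n,a,b,z in(("mouth",(437.9,204),(231.9,262.9),143),("mid",(278.9,174),(367.7,214),42)): print(n,tri(ct,a,cs,b).round(1),onplane(ct,*a,z).round(1),onplane(cs,*b,z).round(1))
shift((656,91,180),103.7)
E
```

```text
mouth [ 590.8 -216.6  142.4] [ 590.6 -216.6  143. ] [ 591.3 -216.5  143. ]
mid [658.1  91.5  39.8] [656.9  90.4  42. ] [659.7  91.6  42. ]
now 0.3 [ 159.4 -629.9  230.9] xdir 14.2 zax [-0.     0.001 -1.   ] F [-1.3  0.1 -0.2] op 85.4 q [ 1.3   0.62 -0.01  1.42  0.01  1.1  -0.04]
shift [ 658.3 -577.    51.5] yaw -89.5
```

>>> carry_out:
  plan:
    - [0.6,37,-33,0,-8]
    - [0.6,74,-66,0,-16]
    - [0.6,111,-99,0,-24]
    - [0.6,148,-132,0,-32]
    - [0.6,185,-165,0,-40]

```text
time: 0.8
tcp_pos: [299.2, -423.1, 231.6]
tcp_rot: [0.889, 0.458, 0.0, 0.0]
ft_force: [0.5, -0.3, 0.1]
opening: 51.6
```

```bash
python3 -c "
from h import *
shift((656,91,180),103.7)"
```

```text
now 0.8 [ 299.2 -423.1  231.6] xdir 54.52 zax [ 0.    -0.001 -1.   ] F [ 0.5 -0.3  0.1] op 51.6 q [ 1.07  0.42 -0.23  1.8   0.11  0.94  0.18]
shift [625.7  -7.9  51.5] yaw -49.18
```

>>> carry_out:
  plan:
    - [0.6,50,-1,0,-8]
    - [0.6,100,-1,0,-16]
    - [0.6,150,-2,0,-24]
    - [0.6,200,-2,0,-32]
    - [0.6,250,-3,0,-40]

```text
time: 1.3
tcp_pos: [443.1, -218.8, 231.7]
tcp_rot: [0.679, 0.734, 0.0, 0.001]
ft_force: [0.6, 0.3, -0.2]
opening: 51.3
```

```bash
python3 -c "
from h import *
shift((656,91,180),103.7)"
```

```text
now 1.3 [ 443.1 -218.8  231.7] xdir 94.49 zax [ 0.001 -0.001 -1.   ] F [ 0.6  0.3 -0.2] op 51.3 q [ 0.74  0.4  -0.46  1.85  0.22  0.93  0.26]
shift [292.2 236.5  51.7] yaw -9.21
```

>>> carry_out:
  plan:
    - [0.6,38,31,4,-4]
    - [0.6,76,62,8,-8]
    - [0.6,114,93,12,-9.2]
    - [0.6,152,124,16,-9.2]
    - [0.6,190,155,20,-9.2]

```text
time: 1.8
tcp_pos: [583.8, -18.1, 211.2]
tcp_rot: [0.62, 0.785, -0.0, 0.0]
ft_force: [0.7, -0.6, 0.9]
opening: 51.4
```

```bash
python3 -c "
from h import *
shift((656,91,160),103.7)"
```

```text
now 1.8 [583.8 -18.1 211.2] xdir 103.36 zax [ 0. -0. -1.] F [ 0.7 -0.6  0.9] op 51.4 q [ 0.29  0.57 -0.48  1.64  0.3   1.01 -0.05]
shift [89.5 95.5 51.2] yaw -0.34
```

>>> carry_out:
  plan:
    - [0.6,30,32,10,-0.3]
    - [0.6,60,64,25,-0.3]
    - [0.6,89,95,40,-0.3]
    - [0.6,89,95,51,-0.3]
    - [0.6,89,95,51,-0.3]

```text
time: 2.3
tcp_pos: [653.2, 89.9, 157.9]
tcp_rot: [0.617, 0.787, -0.002, -0.002]
ft_force: [-0.6, -0.8, -0.1]
opening: 51.3
```

Run:
```python
from h import *
shift((658,91.5,90),103.7)
st=status.observe(); s=eyes.snapshot("wrist"); c=cam(s,st); print(np.array(s["hand_eye"]).round(3))
print(proj(c,(657,91,42)),proj(c,(641,150,42)))
cv2.imwrite("pics/w1.png",s["color"])
```

```text
now 2.3 [653.2  89.9 157.9] xdir 103.84 zax [-0.005 -0.001 -1.   ] F [-0.6 -0.8 -0.1] op 51.3 q [ 0.07  0.74 -0.45  1.47  0.35  1.02 -0.21]
shift [ 0.4  5.4 67.8] yaw 0.14
[[   0.       0.952    0.307   78.783]
 [   1.      -0.      -0.       0.229]
 [   0.       0.307   -0.952 -142.989]
 [   0.       0.       0.       1.   ]]
[320.63380429 193.14534113] [319.37790989 126.74637671]
```

View pics/w1.png

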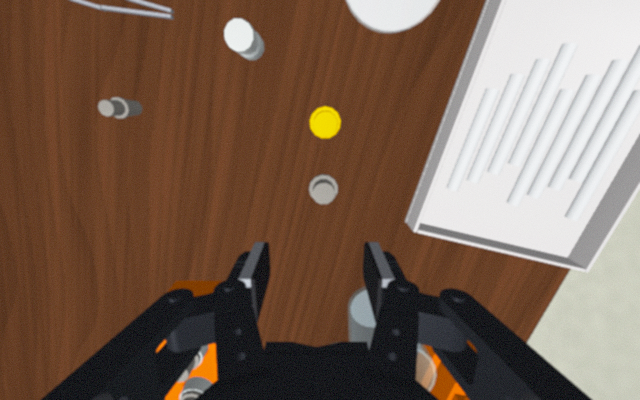

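The wrist view shows stopper_mid at about (322,190), the yellow one at (325,122), and both fingers clear. I'll zoom in on the stopper.

Run:
```python
from h import *
st=status.observe(); s=eyes.snapshot("wrist"); c=cam(s,st); im=s["color"]
hsv=cv2.cvtColor(im,cv2.COLOR_BGR2HSV); m=cv2.inRange(hsv,(0,0,60),(179,75,255)); 
n,l,q,ce=cv2.connectedComponentsWithStats(m)
for i in range(1,n):
    if q[i,4]>100 and 250<ce[i][0]<400 and 150<ce[i][1]<220: print(q[i],ce[i], [onplane(c,*ce[i],z)[:2].round(1) for z in(24,34,42)])
cr=cv2.resize(im[160:220,290:350],None,fx=10,fy=10,interpolation=2)
for p,col in(((658,91,42),(0,255,0)),((658,91,26),(0,0,255)),((658,91,0),(255,0,0))):
    u=(proj(c,p)-[290,160]+.5)*10; cv2.circle(cr,(int(u[0]),int(u[1])),4,col,-1)
cv2.imwrite("pics/w1c.png",cr)
```

```text
[308 172  30  30 706] [322.51558074 186.2733711 ] [array([659.6,  90.9]), array([658.7,  93.5]), array([658. ,  95.7])]
```

View pics/w1c.png

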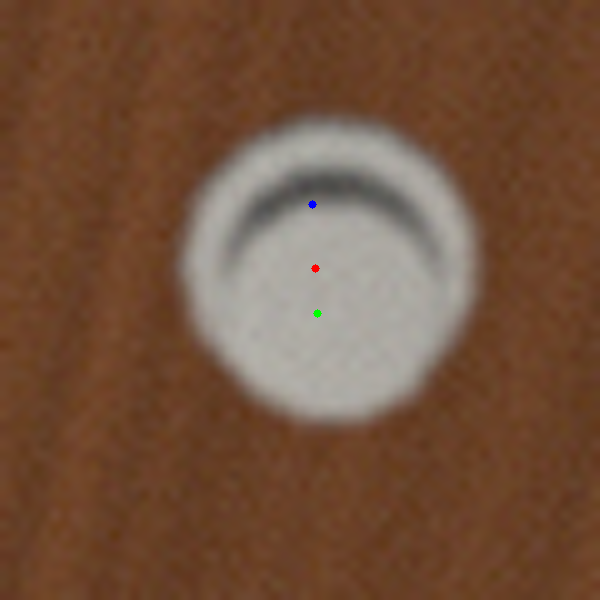

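>>> carry_out:
  plan:
    - [0.6,0,6,30,0]
    - [0.6,0,6,60,0]
    - [0.6,0,6,90,0]
    - [0.6,0,6,90,0]
    - [0.6,0,6,90,0]

```text
time: 2.9
tcp_pos: [661.0, 89.0, 71.6]
tcp_rot: [0.619, 0.786, 0.0, 0.001]
ft_force: [0.6, 1.7, 0.2]
opening: 51.1
```

```bash
python3 -c "
from h import *
shift((659,91.4,28),103.7)"
```

```text
now 2.9 [661.   89.   71.6] xdir 103.57 zax [ 0.001 -0.    -1.   ] F [0.6 1.7 0.2] op 51.1 q [ 0.06  0.84 -0.41  1.52  0.4   0.86 -0.25]
shift [ 2.8 -1.4 43.6] yaw -0.13
```

>>> carry_out:
  plan:
    - [0.6,3,-1.5,15,0]
    - [0.6,3,-1.5,30,0]
    - [0.6,3,-1.5,43,0]
    - [0.6,3,-1.5,43,0]
    - [0.6,3,-1.5,43,0]

```text
time: 3.4
tcp_pos: [658.4, 93.0, 27.4]
tcp_rot: [0.618, 0.786, 0.0, 0.0]
ft_force: [-0.2, -0.1, 0.3]
opening: 51.0
```

Run:
```python
from h import *
shift((659,91.4,28),103.7)
st=status.observe(); s=eyes.snapshot("wrist"); c=cam(s,st); im=s["color"]
hsv=cv2.cvtColor(im,cv2.COLOR_BGR2HSV)
print([proj(c,p).round(1) for p in((659,91.4,42),(659,91.4,26))])
cv2.imwrite("pics/w2.png",cv2.resize(im[150:400,190:450],None,fx=2.3,fy=2.3,interpolation=2))
```

```text
now 3.4 [658.4  93.   27.4] xdir 103.68 zax [ 0. -0. -1.] F [-0.2 -0.1  0.3] op 51.0 q [ 0.04  0.89 -0.38  1.55  0.43  0.78 -0.28]
shift [-1.6  0.2 -0.6] yaw -0.02
[array([316. , 270.3]), array([316. , 254.8])]
```

View pics/w2.png

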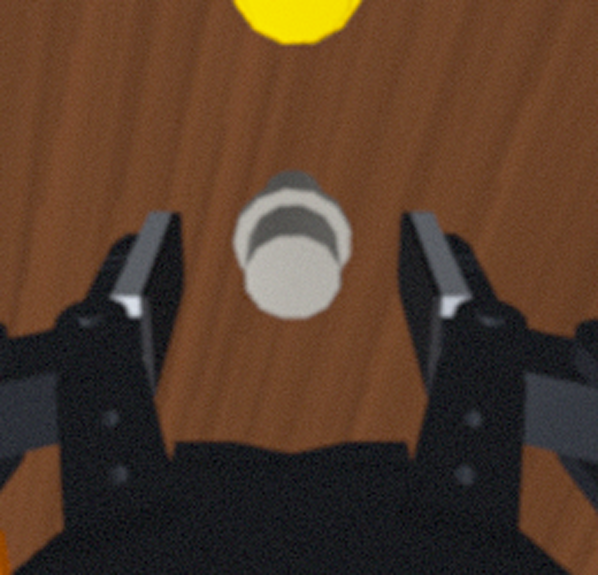

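Knob top lies within 1 mm of the estimate and is centred between the pads, so I'll grip it.

>>> carry_out:
  plan:
    - [0.6,-1.5,0.5,-0.6,0]
    - [0.3,-1.5,0.5,-0.6,0]
    - [0,-1.5,0.5,-0.6,0]
    - [0,-1.5,0.5,-0.6,0]
    - [0,-1.5,0.5,-0.6,0]
  newtons: 40

```text
time: 3.95
tcp_pos: [659.5, 91.9, 28.6]
tcp_rot: [0.618, 0.786, 0.0, 0.0]
ft_force: [0.2, -0.3, 2.8]
opening: 19.3
```

>>> carry_out:
  plan:
    - [0,0,0,0,0]
    - [0,0,0,-15,0]
    - [0,0,0,-40,0]
    - [0,0,0,-80,0]
    - [0,0,0,-120,0]

```text
time: 4.45
tcp_pos: [658.4, 91.8, 149.3]
tcp_rot: [0.618, 0.787, -0.0, -0.001]
ft_force: [0.6, -0.0, 0.0]
opening: 19.1
```

Run:
```python
from h import *
shift((591,-216.6,215),103.7)
```

```text
now 4.45 [658.4  91.8 149.3] xdir 103.72 zax [-0.002  0.    -1.   ] F [ 0.6 -0.   0. ] op 19.1 q [ 0.07  0.75 -0.44  1.46  0.35  1.01 -0.22]
shift [-283.6 -138.7  -65.6] yaw 0.02
```

>>> carry_out:
  plan:
    - [0,-30,-15,-25,0]
    - [0,-70,-35,-45,0]
    - [0,-110,-55,-65,0]
    - [0,-152,-75,-65,0]
    - [0,-194,-95,-65,0]

```text
time: 4.95
tcp_pos: [612.4, -120.6, 214.8]
tcp_rot: [0.617, 0.787, 0.001, 0.001]
ft_force: [0.3, -1.5, -1.2]
opening: 19.2
```

>>> carry_out:
  plan:
    - [0,-40,-20,0,0]
    - [0,-70,-34,0,0]
    - [0,-88,-43,0,0]
    - [0,-88,-43,0,0]
    - [0,-88,-43,0,0]

```text
time: 5.45
tcp_pos: [591.9, -213.6, 213.4]
tcp_rot: [0.618, 0.787, 0.001, -0.0]
ft_force: [0.6, 1.0, 0.0]
opening: 19.0
```

Run:
```python
from h import *
shift((591,-216.6,180),103.7)
st=status.observe(); s=eyes.snapshot("wrist"); c=cam(s,st); im=s["color"]
print(st["tcp_pos"],[proj(c,p).round(1) for p in((591,-216.6,143),st["tcp_pos"]+[0,0,14])])
cv2.imwrite("pics/w3.png",cv2.resize(im[140:400,200:440],None,fx=2.3,fy=2.3,interpolation=2))
```

```text
now 5.45 [ 591.9 -213.6  213.4] xdir 103.72 zax [ 0.001  0.002 -1.   ] F [0.6 1.  0. ] op 19.0 q [ 0.59  0.64 -0.48  1.5   0.32  1.08  0.28]
shift [-2.7 -1.6 33.3] yaw 0.02
[ 591.85868695 -213.62031568  213.35016231] [array([313.8, 213.3]), array([315.6, 266.8])]
```

View pics/w3.png

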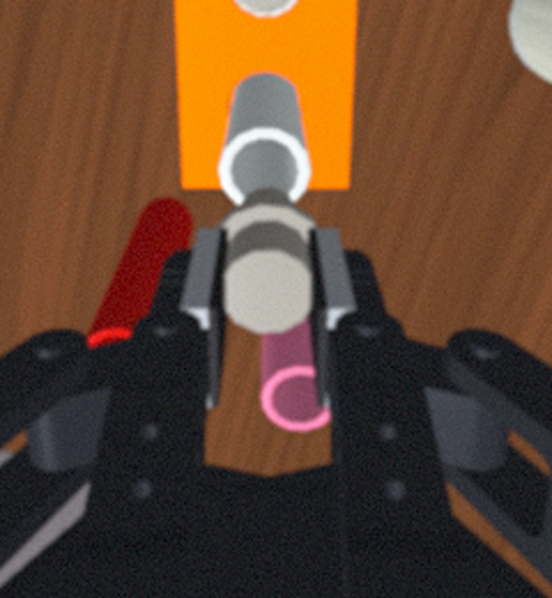

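The wrist view shows the mouth at (314.6,213.7), within 1 px of the prediction. The knob sits centred between the pads.

>>> carry_out:
  plan:
    - [0,-2.9,-1.2,10,0]
    - [0,-2.9,-1.2,25,0]
    - [0,-2.9,-1.2,36,0]
    - [0,-2.9,-1.2,36,0]
    - [0,-2.9,-1.2,36,0]

```text
time: 6.0
tcp_pos: [591.5, -217.2, 176.7]
tcp_rot: [0.617, 0.787, 0.0, -0.0]
ft_force: [0.2, 0.5, 0.1]
opening: 19.3
```

Run:
```python
from h import *
shift((591.4,-216.7,149.6),103.7)
st=status.observe(); s=eyes.snapshot("wrist"); c=cam(s,st); im=s["color"]
print(st["tcp_pos"],[proj(c,p).round(1) for p in((591.4,-216.7,143),st["tcp_pos"]+[0,0,14])])
cv2.imwrite("pics/w4.png",cv2.resize(im[160:300,250:380],None,fx=4,fy=4,interpolation=2))
```

```text
now 6.0 [ 591.5 -217.2  176.7] xdir 103.77 zax [-0.     0.001 -1.   ] F [0.2 0.5 0.1] op 19.3 q [ 0.59  0.68 -0.47  1.54  0.34  1.    0.26]
shift [ 0.5  0.  27.1] yaw 0.07
[ 591.51049096 -217.16982072  176.6758909 ] [array([315.7, 228.3]), array([315.6, 266.8])]
```

View pics/w4.png

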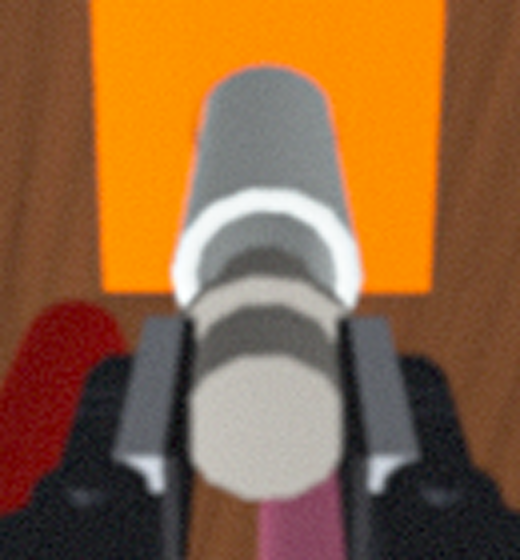

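>>> carry_out:
  plan:
    - [0,0.3,0,8,0]
    - [0,0.3,0,13,0]
    - [0,0.3,0,18,0]
    - [0,0.3,0,22,0]
    - [0,0.3,0,22,0]

```text
time: 6.55
tcp_pos: [590.8, -217.6, 154.1]
tcp_rot: [0.618, 0.786, -0.0, -0.001]
ft_force: [-1.0, -0.4, -1.1]
opening: 19.0
```

>>> carry_out:
  plan:
    - [0,0,0,3,0]
    - [0,0,0,6,0]
    - [0,0,0,7.5,0]
    - [0,0,0,7.5,0]

```text
time: 6.95
tcp_pos: [592.6, -217.7, 149.5]
tcp_rot: [0.618, 0.786, 0.001, 0.002]
ft_force: [-0.6, -0.7, 7.1]
opening: 19.0
```

Contact at z 149.5 with 7 N, which matches the expected 149.6. I'll release.

>>> carry_out:
  plan:
    - [0,0,0,-2,0]
    - [0.5,0,0,-2,0]
    - [0.5,0,0,-2,0]
    - [0.5,0,0,-2,0]
    - [0.5,0,0,-10,0]

```text
time: 7.45
tcp_pos: [590.1, -217.6, 156.2]
tcp_rot: [0.618, 0.786, -0.001, -0.002]
ft_force: [0.0, 0.0, -0.5]
opening: 42.4
```

>>> carry_out:
  plan:
    - [0.5,0,0,-20,0]
    - [0.5,0,0,-35,0]
    - [0.5,0,0,-50,0]
    - [0.5,0,0,-50,0]

```text
time: 7.85
tcp_pos: [592.9, -217.7, 210.2]
tcp_rot: [0.618, 0.786, 0.001, 0.003]
ft_force: [0.9, 0.5, -0.3]
opening: 42.8
```

Run:
```python
from h import *
shift((591.4,-216.7,101),103.7)
st=status.observe(); s=eyes.snapshot("wrist"); c=cam(s,st); im=s["color"]
g=[im]; 
t=eyes.snapshot("scene")["color"]; tt=eyes.snapshot("top"); t2=tt["color"]
ct=cam(tt)
for n,p in(("pink",(487,186)),("red",(488,225))): print(n,onplane(ct,*p,135).round(0))
print([proj(c,p).round(1) for p in((591.4,-216.7,163),)])
o=np.zeros((560,800,3),np.uint8)
o[:400,:400]=cv2.resize(im[160:360,220:420],None,fx=2,fy=2); o[:400,400:800]=cv2.resize(t[180:380,160:360],None,fx=2,fy=2)
cv2.imwrite("pics/w5.png",o[:400])
```

```text
now 7.85 [ 592.9 -217.7  210.2] xdir 103.7 zax [ 0.005 -0.001 -1.   ] F [ 0.9  0.5 -0.3] op 42.8 q [ 0.6   0.64 -0.48  1.5   0.32  1.07  0.28]
shift [  1.6  -1.7 109.2] yaw -0.0
pink [ 628. -313.  135.]
red [ 553. -314.  135.]
[array([313.7, 219.2])]
```

View pics/w5.png

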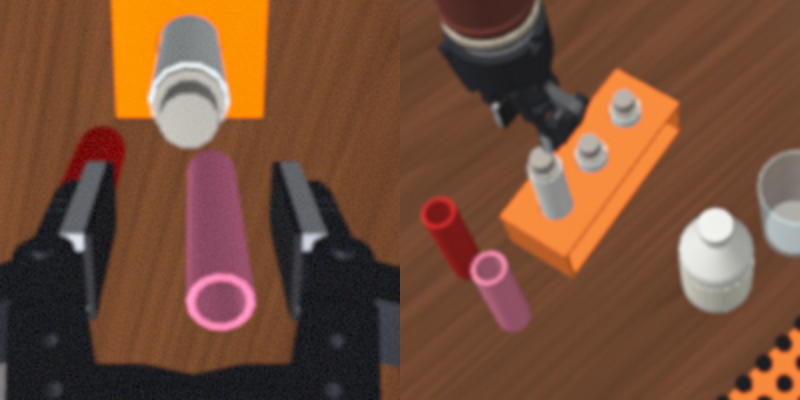

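The stopper sits with its flange on the rim, and the tube still stands in the rack. The next step is to lower over the tube and grip it below the stopper.

>>> carry_out:
  plan:
    - [0.6,1,-1,0,0]
    - [0.6,1,-1,25,0]
    - [0.6,1,-1,50,0]
    - [0.6,1,-1,75,0]
    - [0.6,1,-1,75,0]

```text
time: 8.5
tcp_pos: [586.6, -216.4, 128.0]
tcp_rot: [0.618, 0.786, -0.002, -0.005]
ft_force: [0.2, 0.4, 0.2]
opening: 51.1
```

Run:
```python
from h import *
shift((591.4,-216.7,98),103.7)
```

```text
now 8.5 [ 586.6 -216.4  128. ] xdir 103.71 zax [-0.009  0.003 -1.   ] F [0.2 0.4 0.2] op 51.1 q [ 0.58  0.73 -0.45  1.6   0.37  0.91  0.24]
shift [-1.5  4.8 29.9] yaw 0.01
```

>>> carry_out:
  plan:
    - [0.6,0,0,0,0]
    - [0.6,0,0,0,0]

```text
time: 8.7
tcp_pos: [591.1, -216.9, 133.8]
tcp_rot: [0.618, 0.786, 0.001, 0.001]
ft_force: [-0.1, -0.7, -0.5]
opening: 51.2
```

Run:
```python
from h import *
shift((591.4,-216.7,98),103.7)
```

```text
now 8.7 [ 591.1 -216.9  133.8] xdir 103.7 zax [ 0.003 -0.    -1.   ] F [-0.1 -0.7 -0.5] op 51.2 q [ 0.58  0.72 -0.45  1.59  0.37  0.91  0.24]
shift [ 0.2  0.3 35.8] yaw 0.0
```

>>> carry_out:
  plan:
    - [0.6,0,0,12,0]
    - [0.6,0,0,24,0]
    - [0.6,0,0,34,0]
    - [0.6,0,0,36,0]
    - [0.6,0,0,36,0]

```text
time: 9.2
tcp_pos: [589.6, -216.8, 95.6]
tcp_rot: [0.618, 0.786, -0.0, -0.001]
ft_force: [1.2, 1.1, -0.0]
opening: 51.7
```

>>> carry_out:
  plan:
    - [0.6,0,0,0,0]
    - [0.3,0,0,0,0]
    - [0.1,0,0,0,0]
    - [0.1,0,0,0,0]
    - [0.1,0,0,0,0]
  newtons: 40

```text
time: 9.7
tcp_pos: [590.8, -216.9, 97.1]
tcp_rot: [0.618, 0.786, 0.001, 0.001]
ft_force: [1.2, 0.2, 1.6]
opening: 31.0
```

Run:
```python
from h import *
shift((591.4,-216.7,98),103.7)
```

```text
now 9.7 [ 590.8 -216.9   97.1] xdir 103.7 zax [ 0.002 -0.    -1.   ] F [1.2 0.2 1.6] op 31.0 q [ 0.57  0.76 -0.43  1.62  0.4   0.84  0.21]
shift [ 0.   0.7 -0.9] yaw 0.0
```

>>> carry_out:
  plan:
    - [0.1,0,0,-10,0]
    - [0.1,0,0,-30,0]
    - [0.1,0,0,-50,0]
    - [0.1,0,0,-75,0]
    - [0.1,0,0,-100,0]

```text
time: 10.2
tcp_pos: [588.9, -216.9, 197.3]
tcp_rot: [0.618, 0.786, -0.001, -0.001]
ft_force: [0.2, 0.1, -2.1]
opening: 31.0
```

>>> carry_out:
  plan:
    - [0.1,0,0,-10,0]
    - [0.1,0,0,-10,0]
    - [0.1,0,0,-10,0]

```text
time: 10.5
tcp_pos: [589.0, -216.9, 205.4]
tcp_rot: [0.618, 0.786, -0.001, -0.001]
ft_force: [0.1, -0.3, -2.2]
opening: 31.0
```

Run:
```python
from h import *
shift((529,-232,200),13.7)
s=eyes.snapshot("scene")["color"]; cv2.imwrite("pics/s6.png",cv2.resize(s[100:350,120:420],None,fx=2,fy=2,interpolation=2))
```

```text
now 10.5 [ 589.  -216.9  205.4] xdir 103.7 zax [-0.003  0.    -1.   ] F [ 0.1 -0.3 -2.2] op 31.0 q [ 0.6   0.64 -0.48  1.52  0.32  1.06  0.28]
shift [ -0.4 -61.8   5.5] yaw 90.0
```

View pics/s6.png

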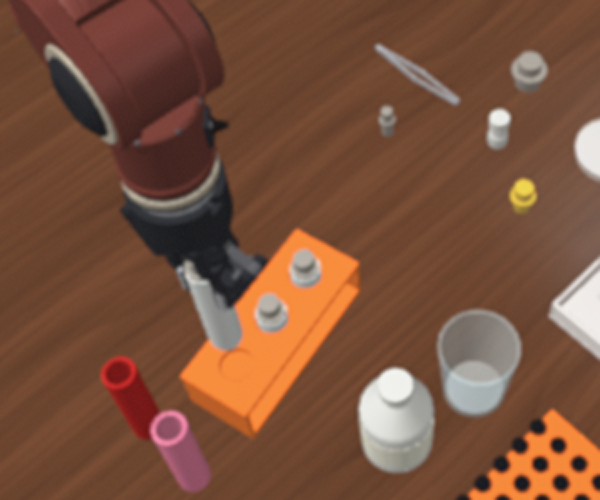

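The tube is out with its stopper in, and its foot hangs just above the deck. I'll turn the jaws 90 degrees and move to the robot side of the rack, then tilt the tube against the rack's long upper edge, since the tool itself can't tilt.

>>> carry_out:
  plan:
    - [0.1,0,0,0,8]
    - [0.1,-2,-10,0,16]
    - [0.1,-4,-25,0,24]
    - [0.1,-6,-40,0,32]
    - [0.1,-8,-55,0,40]

```text
time: 11.05
tcp_pos: [536.9, -237.6, 204.6]
tcp_rot: [0.851, 0.525, -0.001, -0.002]
ft_force: [0.5, 0.0, -0.8]
opening: 30.6
```

>>> carry_out:
  plan:
    - [0.1,0,0,0,8]
    - [0.1,0,0,0,16]
    - [0.1,0,0,0,24]
    - [0.1,0,0,0,32]
    - [0.1,0,0,0,40]

```text
time: 11.55
tcp_pos: [537.5, -237.4, 204.7]
tcp_rot: [0.979, 0.203, -0.002, -0.001]
ft_force: [0.5, 0.7, 0.1]
opening: 30.7
```

>>> carry_out:
  plan:
    - [0.1,0,0,0,5]
    - [0.1,0,0,0,10]
    - [0.1,0,0,0,10]
    - [0.1,0,0,0,10]

```text
time: 11.95
tcp_pos: [537.9, -237.4, 205.3]
tcp_rot: [0.993, 0.12, -0.001, -0.001]
ft_force: [-0.3, 0.4, -1.0]
opening: 31.1
```

Run:
```python
from h import *
shift((529.3,-240,137),13.7)
```

```text
now 11.95 [ 537.9 -237.4  205.3] xdir 13.82 zax [-0.002  0.001 -1.   ] F [-0.3  0.4 -1. ] op 31.1 q [ 0.42  0.54 -0.06  1.64  0.04  0.96 -0.99]
shift [-8.8  0.5 68.3] yaw 0.12
```

>>> carry_out:
  plan:
    - [0.1,-9,0,0,0]
    - [0.1,-9,0,0,0]
    - [0.1,-9,0,25,0]
    - [0.1,-9,0,50,0]
    - [0.1,-9,0,68,0]

```text
time: 12.45
tcp_pos: [528.8, -239.9, 137.2]
tcp_rot: [0.993, 0.119, -0.001, -0.0]
ft_force: [-0.2, -0.6, -1.0]
opening: 30.6
```

>>> carry_out:
  plan:
    - [0.1,0,0,0,0]
    - [0.1,0,0,0,0]
  newtons: 20

```text
time: 12.65
tcp_pos: [529.8, -240.1, 138.7]
tcp_rot: [0.993, 0.119, 0.0, 0.0]
ft_force: [0.4, -0.3, -0.4]
opening: 30.7
```

Run:
```python
from h import *
shift((529.3,-240,137),13.7)
```

```text
now 12.65 [ 529.8 -240.1  138.7] xdir 13.69 zax [ 0.  0. -1.] F [ 0.4 -0.3 -0.4] op 30.7 q [ 0.43  0.61 -0.06  1.74  0.05  0.79 -0.99]
shift [-0.5 -0.3  1.7] yaw -0.01
```

>>> carry_out:
  plan:
    - [0.1,6,0,3,0]
    - [0.1,11,0,4,0]
    - [0.1,17,0,4,0]
    - [0.1,26,0,4,0]
    - [0.1,35,0,4,0]

```text
time: 13.15
tcp_pos: [564.5, -232.0, 134.6]
tcp_rot: [0.993, 0.119, 0.0, 0.0]
ft_force: [-1.8, -1.7, -1.2]
opening: 30.5
```

```bash
cat > ang.py <<'E'
from h import *
# tilt of the milky tube in the gripper, seen from the scene camera: tube silhouettes' ends
shift((529.3,-240,137),13.7)
E
python3 ang.py
```

```text
now 13.15 [ 564.5 -232.   134.6] xdir 13.68 zax [ 0.    -0.001 -1.   ] F [-1.8 -1.7 -1.2] op 30.5 q [ 0.39  0.66 -0.06  1.66  0.05  0.83 -1.02]
shift [-36.1  -0.5  -2.4] yaw -0.02
```

>>> carry_out:
  plan:
    - [0.1,12,0,2,0]
    - [0.1,24,0,5,0]
    - [0.1,35,0,10.5,0]
    - [0.1,45,0,17,0]
    - [0.1,45,0,17,0]

```text
time: 13.65
tcp_pos: [609.4, -218.9, 116.2]
tcp_rot: [0.993, 0.12, 0.001, -0.001]
ft_force: [-0.4, -0.4, -0.3]
opening: 30.5
```

>>> carry_out:
  plan:
    - [0.1,9,0,7.5,0]
    - [0.1,18,0,16.5,0]
    - [0.1,20,0,19.5,0]
    - [0.1,20,0,19.5,0]

```text
time: 14.05
tcp_pos: [627.3, -215.4, 97.0]
tcp_rot: [0.993, 0.12, -0.0, -0.001]
ft_force: [-0.5, 0.0, -0.4]
opening: 30.3
```

Run:
```python
from h import *
shift((529.3,-240,137),13.7)
st=status.observe(); s=eyes.snapshot("wrist"); c=cam(s,st); im=s["color"]; t=eyes.snapshot("scene")["color"]
o=np.zeros((600,800,3),np.uint8); o[:250,:400]=cv2.resize(im,(400,250)); o[250:600,:400]=cv2.resize(im[120:330,200:440],(400,350)); o[:600,400:]=cv2.resize(t[160:340,170:290],(400,600),interpolation=2)
cv2.imwrite("pics/s7.png",o)
cv2.imwrite("pics/raw_s7.png",t);cv2.imwrite("pics/raw_t7.png",eyes.snapshot("top")["color"])
```

```text
now 14.05 [ 627.3 -215.4   97. ] xdir 13.73 zax [-0.     0.001 -1.   ] F [-0.5  0.  -0.4] op 30.3 q [ 0.33  0.77 -0.05  1.52  0.05  0.85 -1.07]
shift [-101.     0.6  -40. ] yaw 0.03
```

View pics/s7.png

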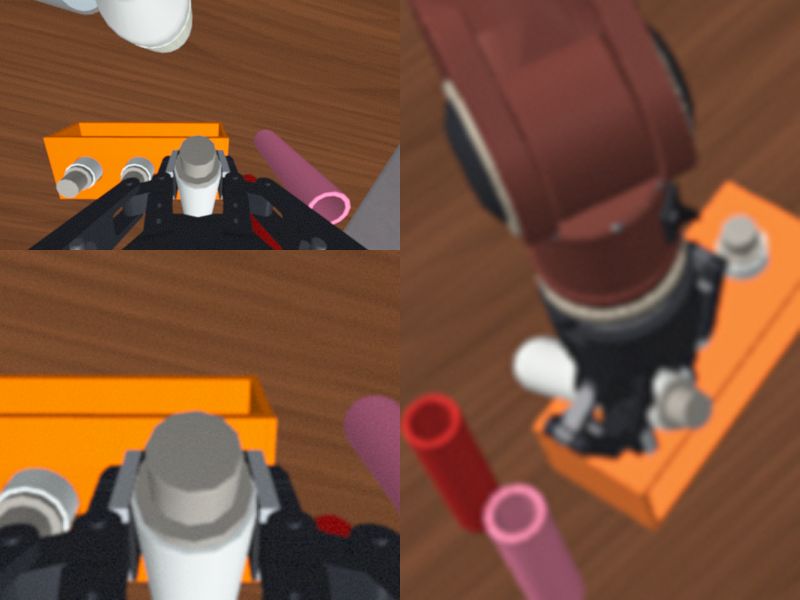

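The last view shows the tube leaning across the rack edge, mouth end uppermost and the flange on the rim. I'll grip harder and lift, then measure the tilt from pixels.

>>> carry_out:
  plan:
    - [0.0,0,0,0,0]
    - [0.0,0,0,0,0]
    - [0.0,0,0,-10,0]
    - [0.0,0,0,-30,0]
    - [0.0,0,0,-55,0]
  newtons: 60

```text
time: 14.7
tcp_pos: [626.2, -216.0, 153.3]
tcp_rot: [0.993, 0.119, -0.001, -0.0]
ft_force: [1.3, 0.1, -0.3]
opening: 29.8
```

>>> carry_out:
  plan:
    - [0.0,0,0,-25,0]
    - [0.0,0,0,-55,0]
    - [0.0,0,0,-85,0]
    - [0.0,0,0,-110,0]
    - [0.0,0,0,-120,0]

```text
time: 15.2
tcp_pos: [628.2, -216.6, 277.2]
tcp_rot: [0.993, 0.119, 0.003, 0.001]
ft_force: [0.3, 0.3, -0.7]
opening: 29.5
```

>>> carry_out:
  plan:
    - [0.0,0,0,0,0]
    - [0.0,0,0,0,0]
    - [0.0,0,0,0,0]
    - [0.0,0,0,0,0]

```text
time: 15.6
tcp_pos: [626.2, -216.0, 271.2]
tcp_rot: [0.993, 0.119, -0.001, -0.001]
ft_force: [0.2, -0.2, -0.3]
opening: 29.7
```

Run:
```python
from h import *
shift((529.3,-240,137),13.7)
st=status.observe(); w=eyes.snapshot("wrist"); c=cam(w,st); s=eyes.snapshot("scene"); cs=cam(s); t=eyes.snapshot("top"); ct=cam(t)
G=st["tcp_pos"]+[0,0,18.7]; r=R.from_quat(st["tcp_rot"]).as_matrix(); X=r[:,0]
for a in(45,50,55,60,65,70,75):
    d=X*np.sin(np.radians(a))+np.array([0,0,np.cos(np.radians(a))]); k=G+46*d; f=G-109*d
    print(a,"wrist knob",proj(c,k).round(1),"scene knob",proj(cs,k).round(1),"scene foot",proj(cs,f).round(1),"top knob",proj(ct,k).round(1),"footz",f[2].round(0))
# masks: low-saturation milky/grey near the gripper
def comps(im,roi,lo,hi,amin=60):
    u0,v0,u1,v1=roi; m=cv2.inRange(cv2.cvtColor(im[v0:v1,u0:u1],cv2.COLOR_BGR2HSV),lo,hi)
    n,l,q,ce=cv2.connectedComponentsWithStats(m)
    for i in range(1,n):
        if q[i,4]>amin: print((q[i]+[u0,v0,0,0,0]).tolist(),(ce[i]+[u0,v0]).round(1))
print("wrist grey knob / white"); comps(w["color"],(270,190,370,330),(0,0,110),(179,40,190));comps(w["color"],(270,190,370,330),(0,0,195),(179,40,255))
print("scene"); comps(s["color"],(150,170,320,320),(0,0,120),(179,50,255))
print("top"); comps(t["color"],(370,120,480,280),(0,0,120),(179,50,255))
cv2.imwrite("pics/raw_w8.png",w["color"]);cv2.imwrite("pics/raw_s8.png",s["color"])
```

```text
now 15.6 [ 626.2 -216.   271.2] xdir 13.7 zax [-0.003  0.001 -1.   ] F [ 0.2 -0.2 -0.3] op 29.7 q [ 0.33  0.61 -0.05  1.32  0.03  1.22 -1.06]
shift [-99.5   0.6 134.5] yaw 0.0
45 wrist knob [316.1 243.3] scene knob [246.4 234.2] scene foot [203.6 236.9] top knob [462.6 149.3] footz 213.0
50 wrist knob [316.1 232.8] scene knob [248.1 236. ] scene foot [200.  233.3] top knob [461.6 148. ] footz 220.0
55 wrist knob [316.1 223.1] scene knob [249.6 237.8] scene foot [196.5 229.6] top knob [460.6 146.9] footz 228.0
60 wrist knob [316.1 214.4] scene knob [251.  239.5] scene foot [193.2 225.9] top knob [459.6 146. ] footz 236.0
65 wrist knob [316.2 206.6] scene knob [252.3 241.2] scene foot [190.2 222.3] top knob [458.6 145.4] footz 244.0
70 wrist knob [316.2 199.8] scene knob [253.4 242.8] scene foot [187.4 218.7] top knob [457.7 144.9] footz 253.0
75 wrist knob [316.2 194.1] scene knob [254.3 244.3] scene foot [184.9 215.1] top knob [456.7 144.7] footz 262.0
wrist grey knob / white
[270, 218, 97, 112, 5494] [314.6 261.7]
[290, 277, 63, 53, 1772] [321.1 310.9]
scene
[188, 170, 52, 23, 206] [214.6 185.3]
[184, 215, 24, 27, 392] [195.2 225.9]
[229, 222, 17, 22, 260] [236.4 231.9]
[266, 226, 14, 17, 181] [272.  234.4]
[248, 248, 15, 18, 190] [255.  256.6]
[299, 284, 21, 36, 639] [310.1 303.4]
top
[374, 120, 39, 36, 1085] [392.9 135.9]
[455, 180, 22, 60, 1131] [465.9 209.8]
[392, 207, 16, 15, 182] [399.5 213.9]
[370, 213, 9, 15, 109] [373.4 220.1]
```

Run:
```python
from h import *
from scipy.optimize import brentq, least_squares
st=status.observe(); w=eyes.snapshot("wrist"); c=cam(w,st); t=eyes.snapshot("top"); ct=cam(t); s=eyes.snapshot("scene"); cs=cam(s)
T=st["tcp_pos"]; r=R.from_quat(st["tcp_rot"]).as_matrix(); X=r[:,0]
def mask(im,roi,lo,hi,pick):
    u0,v0,u1,v1=roi; m=cv2.inRange(cv2.cvtColor(im[v0:v1,u0:u1],cv2.COLOR_BGR2HSV),lo,hi); n,l,q,ce=cv2.connectedComponentsWithStats(m)
    i=1+np.argmax(q[1:,4]); y,x=np.nonzero(l==i); return x+u0,y+v0
def pt(p,a,ax,lat):  # in-plane tube point
    a=np.radians(a); return T+(p)*np.array([0,0,1])+ (ax-p)*(X*np.sin(a)+np.array([0,0,np.cos(a)]))+lat*(X*np.cos(a)-np.array([0,0,np.sin(a)]))
x,y=mask(w["color"],(290,190,345,290),(0,0,100),(179,40,200),0); vk=y.min()-.5; uk=x[y<=y.min()+1].mean()
x,y=mask(t["color"],(440,175,480,250),(0,0,110),(179,60,255),0); vf=y.max()+.5; uf=x[y>=y.max()-1].mean()
x,y=mask(s["color"],(175,205,215,250),(0,0,110),(179,60,255),0); print("scene tube box",x.min(),x.max(),y.min(),y.max())
print("wrist knob top edge",uk,vk,"top foot end",uf,vf)
for p in(14,19,24,29):
    out=[]
    for f in(lambda a:proj(c,pt(p,a,66,11))[1]-vk, lambda a:proj(ct,pt(p,a,-89,-14))[1]-vf):
        g=np.array([f(a) for a in range(20,89)]); i=np.nonzero(np.diff(np.sign(g)))[0]; out.append((20+i).tolist())
    a=out[0][0] if out[0] else 55
    print(p,out,"footz",[round(pt(p,a,-89,0)[2]) for o in out for a in o[:1]],"proj foot scene",proj(cs,pt(p,a,-89,0)).round(0),"knob scene",proj(cs,pt(p,a,66,0)).round(0),"foot top",proj(ct,pt(p,a,-89,0)).round(0))
```

```text
scene tube box 184 207 215 241
wrist knob top edge 315.1666666666667 217.5 top foot end 466.5 239.5
14 [[38], []] footz [205] proj foot scene [211. 243.] knob scene [246. 233.] foot top [455. 215.]
19 [[43], [76, 86]] footz [212, 265] proj foot scene [205. 238.] knob scene [246. 233.] foot top [458. 221.]
24 [[49], [64]] footz [222, 247] proj foot scene [199. 232.] knob scene [246. 234.] foot top [461. 227.]
29 [[58], [58]] footz [239, 239] proj foot scene [190. 224.] knob scene [246. 235.] foot top [467. 235.]
```

Run:
```python
from h import *
from scipy.optimize import fsolve
st=status.observe(); w=eyes.snapshot("wrist"); c=cam(w,st); t=eyes.snapshot("top"); ct=cam(t); s=eyes.snapshot("scene"); cs=cam(s)
T=st["tcp_pos"]; X=R.from_quat(st["tcp_rot"]).as_matrix()[:,0]
def pt(p,a,ax,lat):
    a=np.radians(a); return T+p*np.array([0,0,1])+(ax-p)*(X*np.sin(a)+np.array([0,0,np.cos(a)]))+lat*(X*np.cos(a)-np.array([0,0,np.sin(a)]))
for p in(14,19,24,29):
    a,d=fsolve(lambda v:[proj(c,pt(p,v[0],66-v[1],11))[1]-217.5,proj(ct,pt(p,v[0],-89-v[1],-14))[1]-239.5],[55,2])
    P=lambda ax,l:proj(cs,pt(p,a,ax-d,l)).round(0)
    print(p,"tilt",a.round(1),"slide",d.round(1),"footz",pt(p,a,-89-d,0)[2].round(0),"scene knob",P(66,0),"foot",P(-89,0),"top foot",proj(ct,pt(p,a,-89-d,0)).round(0))
print(status.observe()["time"],np.abs(status.observe()["joint_velocities"]).max())
```

```text
14 tilt 52.8 slide 20.9 footz 212.0 scene knob [244. 238.] foot [194. 232.] top foot [462. 235.]
19 tilt 54.7 slide 13.8 footz 221.0 scene knob [245. 237.] foot [193. 229.] top foot [463. 235.]
24 tilt 56.6 slide 6.7 footz 231.0 scene knob [245. 236.] foot [191. 226.] top foot [465. 235.]
29 tilt 58.5 slide -0.1 footz 240.0 scene knob [246. 235.] foot [190. 223.] top foot [467. 235.]
16.05 0.0025381610397020816
```

The tilt comes out at 53–58° under every grip-slip assumption, with the foot at least 210 mm up. The pixel positions didn't change between snapshots, so I'm handing in.

Run:
```python
from cell import robot,status
s=status.observe(); print(s["time"],s["opening"],s["ft_force"].round(1)); print(robot.close_job())
```

```text
16.05 29.70099452930439 [ 0.7 -1.2 -0.8]
the job is handed in; nothing more can be done
None
```

I put stopper_mid in the tall tube, drew the tube out of the rack and leaned it over, and handed in at 16 s while holding it still. No verdict was reported.

- **Stopper:** it seated at about 7 N, at the height expected for fully home. After I let go, the picture showed its flange on the rim and the tube still standing in the rack.
- **Lean:** the moves can't tilt the tool, so I gripped the tube lightly (20 N) and tipped it over the rack's long upper edge. I then gripped it at 60 N and lifted it clear.
- **Last checks:** wrist and top views gave a tilt of 53–58° and the foot at 210–240 mm. The tube outline didn't move between the last scene pictures, and the arm was still. The gripper was holding at 29.7 mm.
- **Less certain:** with the grip point I first assumed, those two views disagreed (about 43° against 76°). They agreed only after I allowed for a different grip height or some sliding of the tube in the fingers. The knob also sat about 5–10 px from its predicted place in the scene view.
- **Not checked after the lift:** I last saw the flange on the rim just before the lift. After that I had only pixel measurements, because the 12 pictures were used up. I also didn't check the other objects again at the end, but I saw no contact with any of them.

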